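Stop the disc sander and set its work rest one hole back

TASK

Switch off the bench disc sander by pressing the red stop button fully down and letting it spring back up (leave the green start button alone). Then pull up the orange lock plunger, slide the work rest to the very next hole away from the sanding disc, let the pin drop fully home in that hole, and finish with the gripper still holding the orange knob and the pin kept home. Do not disturb the jar, the tin or the charcoal block.

Things in the scene. Friction and masses are not known exactly. Their poses are not given: they have to be found in the camera images.
- sander: Bench disc sander, fixed. Origin on the bench below the pin's starting hole; z up; +y along the rail, away from the disc. Aluminium rail 38 mm wide (x), top at z 42, y -75 to 135 mm, 12 mm square holes in its top at y -45, 0, 45, 90. Rail end stop at y 150, z 46 mm. Upright disc (110 mm across, face at y -136) and green motor behind it fill y -136 to -290, up to z 133 mm.
- next_hole (a point): Centre of the mouth of the next hole (sander frame 0, 45, 42 mm): the pin must end in this hole. Axes as sander.
- rest (a joint): Slide of the work rest along the sander's +y, m: 0 (within 0.0015) at the start, 0.045 in the next hole; travel -0.02 to 0.10; friction 2 N. Blue carriage 56 (x) x 52 (y) mm, top at z 52 mm, with a steel rest plate 90 x 65 mm towards the disc, top at z 58 mm. The pin blocks sliding until lifted clear.
- plunger (a joint): Lift of the spring plunger, m: 0 with the pin home, 8 mm deep in a hole; above 0.008 it is clear and the rest slides; upper stop 0.014. The spring pushes it down, about 4 N at 0 to 8 N at the stop. Pin 8 mm thick, round tip, 2 mm play each way in a hole; let go between holes it rides on the rail top (about 0.0075) and snaps into the next hole it meets.
- knob: Orange plunger knob above the blue carriage: upright cylinder 26 mm across, 24 mm tall, 68 to 92 mm above the bench with the plunger down. Moves with rest and plunger. Origin on its axis, 68 mm below its underside (at bench level with the plunger down); axes as sander. Below it a thin stem and a brass collar 22 mm across, top at 62 mm.
- knob_grip (a point): Point on the knob's axis, 10 mm below its top (82 mm above the bench with the plunger down): where to pinch it. Axes as sander.
- switchbox: Grey switch box fixed to the bench, 80 (x) x 160 (y) x 45 mm high; origin at the centre of its underside. Red stop button at its y -40 mm, green start button at its y +40 mm.
- stop (a joint): Travel of the red stop button (32 mm across), m: 0 up, 0.006 fully down. Spring: 1.5 N at first, 5 N fully down.
- stop_top (a point): Centre of the top of the red stop button, 67 mm above the bench when up; it stands 10 mm out of its black housing (48 mm across).
- start (a joint): Travel of the green start button (24 mm across), m: 0 up, 0.006 fully down. Not to be pressed.
- jar: Loose amber jar with black cap, 48 mm across, 55 mm tall, origin at the centre of its underside.
- tin: Loose round tin, 62 mm across, 27 mm tall, origin at the centre of its underside.
- charcoal: Loose black charcoal block 75 x 50 x 30 mm, origin at the centre of its underside.
Mind the look-alikes: they are no part of the job. Of the things like the switchbox, leave any that is purple; of the rest the larger one is meant.

How it is judged:
On the way, in this order (a step that is already met when the one before it is completed fails the run):
1. the red stop button is pressed fully down, with the rest still locked in its starting hole (value of joint stop above 0.005 m and value of joint rest below 0.005 m), for 0.05 s.
2. the stop button has sprung back up (value of joint stop below 0.0015 m), for 0.1 s.
3. the plunger is pulled up out of its starting hole (value of joint plunger above 0.006 m and value of joint rest below 0.01 m), for 0.05 s.
4. the rest is at the next hole with the pin fully home (value of joint rest between 0.0415 and 0.0485 m and value of joint plunger below 0.002 m), for 0.2 s.
At the end, for the whole second after the job is handed in: The rest stands at the next hole away from the disc (0.045 m within 3.5 mm), at rest, the pin is fully home (plunger below 2 mm), the stop button is up, and the fingers still hold the knob (contact force above 2 N, tool point within 16 mm of the knob axis, so not merely pushing its side) (all of step 4 and value of joint stop below 0.0015 m and contact force between the fingers and knob above 2 N and horizontal distance between the grasp point and knob_grip below 0.016 m and velocity of joint rest between -0.005 and 0.005 m/s); the arm keeps its last pose, push and grip.
It fails at once if the green start button is pressed (value of joint start above 0.004 m).
It fails at once if the jar is moved more than 15 mm or tipped (distance of jar from where it was at the start of the episode above 0.015 m or angle between jar's own z axis and vertical above 0.3 rad).
It fails at once if the tin is moved more than 15 mm or tipped (distance of tin from where it was at the start of the episode above 0.015 m or angle between tin's own z axis and vertical above 0.3 rad).
It fails at once if the charcoal block is moved more than 15 mm or tipped (distance of charcoal from where it was at the start of the episode above 0.015 m or angle between charcoal's own z axis and vertical above 0.3 rad).
It also fails if it takes over 48 s, if anything falls off the work surface, if the arm or the gripper's body presses on something with over 40 N, if the wrist force passes 120 N, or if a joint passes its speed limit or range.

ROBOT

A 7-joint arm with a two-finger parallel gripper is mounted at the origin on the work surface. World frame = base frame: x ahead of the robot, y to its left, z up, the work surface at z = 0. Lengths are in m, angles in rad, forces in N, time in s.
With the tool pointing down it reaches from about 0.425 to 0.825 m from the base axis. Payload 3.6 kg.
Tool frame: the origin (TCP) lies between the finger pads, 19 mm behind the fingertips; this is the grasp point; z points along the fingers, y is the line along which they close (so a half turn about z gives the same grasp; the last joint's range is limited). The gripper opens to 93 mm and grips with 3 to 60 N. Pads are 15 mm wide; open, the fingers measure 128 mm over their backs; the gripper's body (75 mm by 188 mm) begins 65 mm behind the grasp point.
Start: joints at [-1.252, 0.615, -0.013, 1.423, 0.008, 1.103, -0.04], TCP at [0.22, 0.612, 0.237] pointing down, gripper open.
Joint ranges: [-3.12, 3.12], [-0.3, 2.06], [-1.34, 1.32], [0.26, 2.42], [-1.36, 4.5], [0.01, 1.98], [-2.84, 2.84]. Speed limits (rad/s): [2.79, 2.79, 3.14, 3.14, 3.14, 3.14, 3.14].

INTERFACE

Orientations are given as a rotation vector (axis times angle).
In Python, from bench import * gives the robot as it stands.
- The arm moves only by the tool drive_tool, never from a script. Its argument "increments" is a list of rows, each an object of numbers: "jaw": the opening in per cent of the stroke, from 0 (shut) to 100 (fully open); "x", "y", "z": the shift along the tool's x, y, z in mm; "rx", "ry", "rz": the turn, a rotation vector about the tool's x, y, z in rad. In form: [{"jaw": .., "x": .., "y": .., "z": .., "rx": .., "ry": .., "rz": ..}, ...]. A call has 1 to 8 rows; each row shifts and turns the commanded pose from where the row before left it, along the tool's axes as they then stand; what a row does not reach is not made up. A row lasts 1/10 s, in which the tool goes at most 50 mm and 8.59 degrees, less where a joint would pass 70% of its speed; a pose out of reach is approached as far as the arm can. A call with a gripper value outside its range is refused whole. The fingers move at their own pace and stop on an object; the grip force is fixed at half the most. Time passes only in rows, so rows that do not move let the fingers close. It gives the time, the measured TCP pose, the force, the opening and the grip force at its end, in the units of the state.
- read_state(): the state, without advancing time (a new reading comes with each control period).
- read_camera(name): name is "scene" or "top" or "wrist"; returns the picture (420x560x3 uint8, red, green, blue); there is no depth.
- camera_info(name): a dict with "K" (3x3 intrinsics, pixels), "D" ([k1, k2, p1, p2, k3] as OpenCV has them; the pictures are not rectified), "R" (3x3) and "t" (3): a world point X has camera coordinates R X + t. Camera axes: x right, y down, z forward; pixel columns grow to the right and rows downward; lengths in m; the calibration is good to about 2 mm. A picture is of the moment at which its call begins: read the wrist's pose just before it. camera_info takes no time and is no camera call; for the wrist camera it gives the pose at the moment of the call.
- finish_job(): hands the job in; it is judged then, once.
The state is a dict: "time_s": time; "joints": joint angles; "joint_velocities": joint speeds; "joint_efforts": joint torques, N m; "eef_pos": TCP position; "ee_rot": TCP orientation; "ft_force": force on the tool from outside, world axes, zero at the start; "moment": the same for the moment, N m; "gripper_width": opening from 0.0 (shut) to 1.0 (fully open); "finger_force": force on a finger pad.
Only numpy, scipy, OpenCV 4.12 (cv2) and the standard library are available. Lean on these libraries where they do the work, as an engineer would, in place of code of your own. Each camera call takes 0.05 s, during which the arm holds its last target. There are 200 camera calls.

## Working session

There is one attempt and no reset: what is moved stays moved. The work goes in short steps, Python scripts to look and compute and a tool call to move; the robot and the scene stay as the last step left them, time stands still between calls to the robot, and variables do not carry over. Pictures are saved under pics/ and viewed, at most 10 in all, crops included, and the job is handed in when it is done.

Besides the shell and the picture viewer there is one more tool, called after ">>>" in YAML: its name, and indented under it one key for each argument. drive_tool: Moves the arm, as the interface text tells. Its arguments: {"type":"object","properties":{"increments":{"type":"array","items":{"type":"object","properties":{"jaw":{"type":"number"},"x":{"type":"number"},"y":{"type":"number"},"z":{"type":"number"},"rx":{"type":"number"},"ry":{"type":"number"},"rz":{"type":"number"}}}}},"required":["increments"]}

```bash
mkdir -p pics
cat > h.py <<'E'
from bench import *
import numpy as np, cv2
def snap(c,n):
    i=camera_info(c); im=read_camera(c); cv2.imwrite(f'pics/{n}.png',im[:,:,::-1]); return im,i
def ray(i,uv,z):
    p=cv2.undistortPoints(np.array([[uv]],float),np.array(i['K']),np.array(i['D']))[0,0]
    R=np.array(i['R']);t=np.array(i['t']);c=-R.T@t;d=R.T@np.array([p[0],p[1],1]);return c+d*(z-c[2])/d[2]
E
python3 - <<'E'
from h import *
s=read_state();print(s)
a,i=snap('top','top0');b,j=snap('scene','scene0')
import pickle;pickle.dump((a,i,b,j),open('v0.pkl','wb'))
for k in(i,j):print(-np.array(k['R']).T@np.array(k['t']))
E
```

```text
{'time_s': 0.0, 'joints': array([-1.25247785,  0.61590175, -0.01260802,  1.42488403,  0.00811023,
        1.10341229, -0.04042326]), 'joint_velocities': array([ 0.00016194,  0.000224  , -0.00047776,  0.00096132, -0.00037866,
       -0.00147066,  0.00026405]), 'joint_efforts': array([-3.70210737e-04, -4.58929110e+01,  2.08925293e-01, -1.65738344e+01,
       -6.11310918e-02,  2.03970034e-02,  2.30270880e-04]), 'eef_pos': array([0.21946293, 0.61103879, 0.23629742]), 'ee_rot': array([-0.53882983, -3.09464259,  0.00396633]), 'ft_force': array([ 0.13262804, -0.99125761,  0.65097199]), 'moment': array([-0.03003622, -0.06167192,  0.02543245]), 'finger_force': 0.0, 'gripper_width': 1.0015913492619344}
[0.47937518 0.12583127 1.20644771]
[ 1.26593537 -0.02275007  0.54227854]
```

View pics/top0.png

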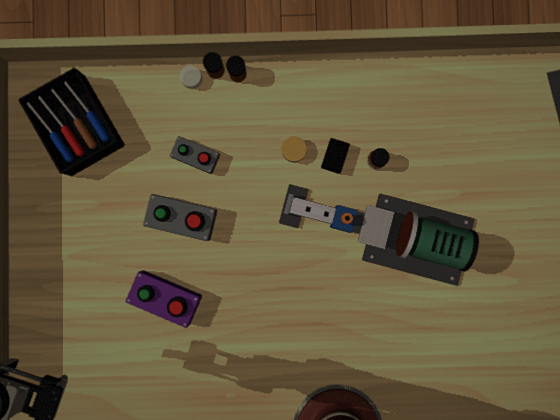

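View pics/scene0.png

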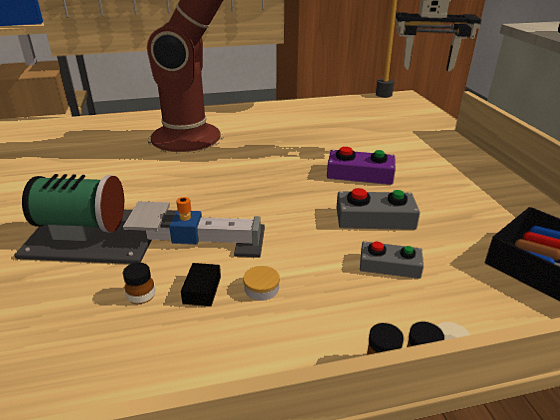

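Top view: there are three switch boxes. The small grey one is at (195,155), the larger grey at (180,217) and the purple at (163,298). The larger grey one is meant, because purple is excluded and the other is smaller; its red button is at about (194,221) and its green at (162,213). The sander's orange knob is at (347,218), the tin at (294,149), the charcoal at (336,155) and the jar at (379,158). The scene view agrees.

Run:
```python
from h import *
import pickle
a,i,b,j=pickle.load(open('v0.pkl','rb'))
def blob(im,box,f):
    x0,y0,x1,y1=box;h=cv2.cvtColor(im[y0:y1,x0:x1],cv2.COLOR_RGB2HSV).astype(int)
    m=f(h[...,0],h[...,1],h[...,2]).astype(np.uint8)
    n,l,s,c=cv2.connectedComponentsWithStats(m);k=1+np.argmax(s[1:,4]);return c[k]+[x0,y0],s[k,4]
red=lambda h,s,v:((h<8)|(h>172))&(s>150)&(v>70)
grn=lambda h,s,v:(h>45)&(h<85)&(s>120)&(v>30)
org=lambda h,s,v:(h>5)&(h<20)&(s>180)&(v>120)
blu=lambda h,s,v:(h>100)&(h<125)&(s>120)
for n,im,k,box,f,z in [('red',a,i,(180,205,210,238),red,.067),('grn',a,i,(150,200,175,228),grn,.064),('knob',a,i,(335,205,360,232),org,.092),
  ('carr',a,i,(325,200,365,235),blu,.052),
  ('redS',b,j,(345,185,375,206),red,.066),('grnS',b,j,(385,185,410,206),grn,.064),('knobS',b,j,(170,193,195,222),org,.08)]:
    c,ar=blob(im,box,f);print(n,c.round(1),ar,ray(k,c,z).round(4))
for n,uv,z in [('stop end',(293,206),.046),('railR',(299,205),.042),('tin',(294,149),.027),('char',(336,155),.03),('jar',(379,158),.055),('jar0',(379,158),.0)]:print(n,ray(i,uv,z).round(3))
def hole(box):
    x0,y0,x1,y1=box;g=cv2.cvtColor(a[y0:y1,x0:x1],cv2.COLOR_RGB2GRAY);n,l,s,c=cv2.connectedComponentsWithStats((g<60).astype(np.uint8));return [(c[q]+[x0,y0],s[q,4]) for q in range(1,n) if s[q,4]>8]
for c,ar in hole((303,203,333,218)):print('hole',c,ar,ray(i,c,.042).round(4))
crop=np.vstack([cv2.resize(a[130:330,110:400],None,fx=2.7,fy=2.7,interpolation=cv2.INTER_CUBIC)])
cv2.imwrite('pics/crop.png',crop[:,:,::-1])
```

```text
red [193.4 220.7] 141 [0.5116 0.3256 0.067 ]
grn [160.1 212.7] 88 [0.5325 0.4035 0.064 ]
knob [346.4 218. ] 46 [ 0.5075 -0.0273  0.092 ]
carr [343.  218.7] 338 [ 0.507  -0.0247  0.052 ]
redS [358.8 193.3] 147 [0.5203 0.3247 0.066 ]
grnS [397.9 194.2] 95 [0.5384 0.4027 0.064 ]
knobS [184.5 207.4] 207 [ 0.5178 -0.0257  0.08  ]
stop end [0.541 0.092 0.046]
railR [0.543 0.078 0.042]
tin [0.68  0.085 0.027]
char [ 0.662 -0.016  0.03 ]
jar [ 0.648 -0.114  0.055]
jar0 [ 0.656 -0.125  0.   ]
hole [307.68181818 208.81818182] 22 [0.5331 0.0573 0.042 ]
hole [326.09090909 213.68181818] 22 [0.5203 0.0139 0.042 ]
```

View pics/crop.png

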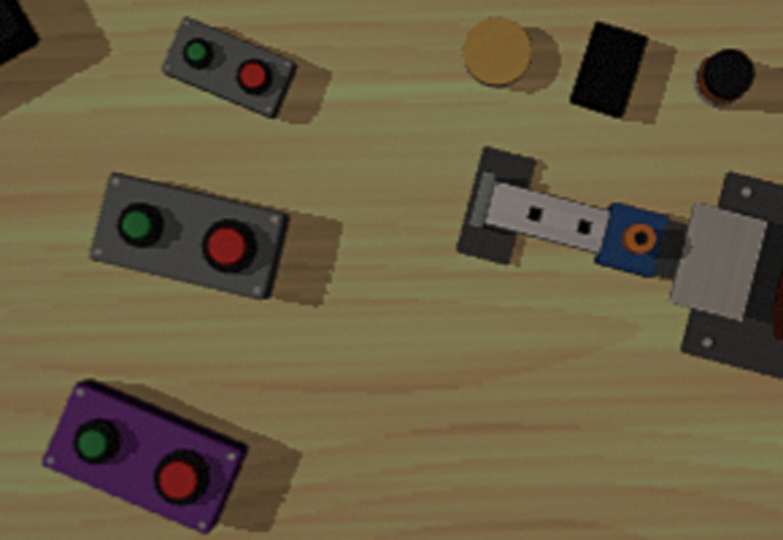

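The crop confirms the larger grey box; its red button is at (0.512, 0.326). The rail direction from the holes gives a 45.2 mm spacing, and the knob measured at (0.5075, -0.0275) fits that line. I'll close the fingers and move over the stop button.

>>> drive_tool:
  increments:
    - {"jaw": 0, "x": -40, "y": -18}
    - {"jaw": 0, "x": -40, "y": -18}
    - {"jaw": 0, "x": -40, "y": -18}
    - {"jaw": 0, "x": -40, "y": -18}
    - {"jaw": 0, "x": -40, "y": -18}
    - {"jaw": 0, "x": -40, "y": -18}
    - {"jaw": 0, "x": -40, "y": -18}
    - {"jaw": 0, "x": -40, "y": -18}

```text
invalid input
```

>>> drive_tool:
  increments:
    - {"jaw": 0, "x": -26, "y": -13}
    - {"jaw": 0, "x": -26, "y": -13, "z": 30}
    - {"jaw": 0, "z": 35}
    - {"jaw": 0, "z": 35}
    - {"jaw": 0}
    - {"jaw": 0}
    - {"jaw": 0}

```text
invalid input
```

```bash
cat >> h.py <<'E'
from scipy.spatial.transform import Rotation as Ro
def to(p):
    s=read_state();R=Ro.from_rotvec(s['ee_rot']).as_matrix();d=R.T@(np.array(p)-s['eef_pos'])
    print(s['time_s'],'pos',s['eef_pos'].round(4),'f',s['ft_force'].round(1),'w',round(s['gripper_width'],3),s['finger_force'],'tool mm',(d*1000).round(1),'\n',R.round(3))
E
python3 - <<'E'
from h import *
to([.512,.3256,.1])
snap('wrist','w1')
E
```

```text
0.1 pos [0.2194 0.6112 0.2364] f [-0.5  1.  -0.7] w 1.001 0.0 tool mm [-371.8 -169.6  136.8] 
 [[-0.941  0.338 -0.001]
 [ 0.338  0.941 -0.002]
 [ 0.    -0.002 -1.   ]]
```

View pics/w1.png

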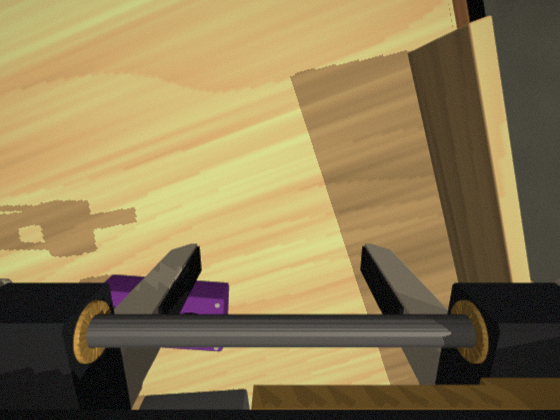

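The wrist picture shows the arm hasn't moved: the fingers are open, with the purple box at (170,310). Both move calls were refused, so I'll retry with every key given.

>>> drive_tool:
  increments:
    - {"jaw": 0, "x": -40, "y": -18, "z": 0, "rx": 0, "ry": 0, "rz": 0}
    - {"jaw": 0, "x": -40, "y": -18, "z": 0, "rx": 0, "ry": 0, "rz": 0}
    - {"jaw": 0, "x": -40, "y": -18, "z": 0, "rx": 0, "ry": 0, "rz": 0}
    - {"jaw": 0, "x": -40, "y": -18, "z": 0, "rx": 0, "ry": 0, "rz": 0}
    - {"jaw": 0, "x": -40, "y": -18, "z": 0, "rx": 0, "ry": 0, "rz": 0}
    - {"jaw": 0, "x": -40, "y": -18, "z": 0, "rx": 0, "ry": 0, "rz": 0}
    - {"jaw": 0, "x": -40, "y": -18, "z": 0, "rx": 0, "ry": 0, "rz": 0}
    - {"jaw": 0, "x": -40, "y": -18, "z": 0, "rx": 0, "ry": 0, "rz": 0}

```text
time_s: 0.95
eef_pos: [0.4731, 0.3666, 0.2372]
ee_rot: [-0.539, -3.095, 0.001]
ft_force: [0.9, 0.4, 0.9]
gripper_width: 0.363
finger_force: 0.0
```

>>> drive_tool:
  increments:
    - {"jaw": 0, "x": -26, "y": -13, "z": 20, "rx": 0, "ry": 0, "rz": 0}
    - {"jaw": 0, "x": -26, "y": -13, "z": 30, "rx": 0, "ry": 0, "rz": 0}
    - {"jaw": 0, "x": 0, "y": 0, "z": 40, "rx": 0, "ry": 0, "rz": 0}
    - {"jaw": 0, "x": 0, "y": 0, "z": 30, "rx": 0, "ry": 0, "rz": 0}
    - {"jaw": 0, "x": 0, "y": 0, "z": 10, "rx": 0, "ry": 0, "rz": 0}
    - {"jaw": 0, "x": 0, "y": 0, "z": 0, "rx": 0, "ry": 0, "rz": 0}
    - {"jaw": 0, "x": 0, "y": 0, "z": 0, "rx": 0, "ry": 0, "rz": 0}

```text
time_s: 1.65
eef_pos: [0.5131, 0.3268, 0.1087]
ee_rot: [0.538, 3.094, 0.003]
ft_force: [0.2, 0.2, 0.1]
gripper_width: 0.005
finger_force: 0.0
```

Run:
```python
from h import *
to([.512,.3256,.08])
snap('wrist','w2')
```

```text
1.65 pos [0.5131 0.3268 0.1087] f [0.2 0.2 0.1] w 0.005 0.0 tool mm [ 0.6 -1.6 28.7] 
 [[-0.941  0.338  0.002]
 [ 0.338  0.941  0.001]
 [-0.001  0.002 -1.   ]]
```

View pics/w2.png

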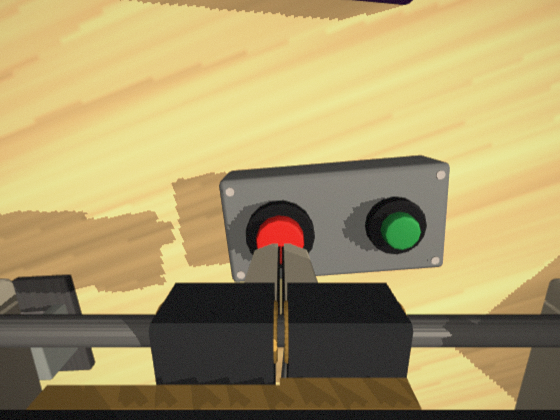

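The wrist view shows the closed fingers (281,255) centred on the red button at (280,232) of the grey box, well clear of green at (403,230). Pressing.

>>> drive_tool:
  increments:
    - {"jaw": 0, "x": 0, "y": -1, "z": 12, "rx": 0, "ry": 0, "rz": 0}
    - {"jaw": 0, "x": 0, "y": 0, "z": 9, "rx": 0, "ry": 0, "rz": 0}
    - {"jaw": 0, "x": 0, "y": 0, "z": 4, "rx": 0, "ry": 0, "rz": 0}
    - {"jaw": 0, "x": 0, "y": 0, "z": 3, "rx": 0, "ry": 0, "rz": 0}
    - {"jaw": 0, "x": 0, "y": 0, "z": 0, "rx": 0, "ry": 0, "rz": 0}
    - {"jaw": 0, "x": 0, "y": 0, "z": 0, "rx": 0, "ry": 0, "rz": 0}

```text
time_s: 2.3
eef_pos: [0.512, 0.3251, 0.0802]
ee_rot: [0.539, 3.095, 0.0]
ft_force: [-1.4, -0.6, 5.0]
gripper_width: 0.002
finger_force: 2.7
```

>>> drive_tool:
  increments:
    - {"jaw": 0, "x": 0, "y": 0, "z": 1.5, "rx": 0, "ry": 0, "rz": 0}
    - {"jaw": 0, "x": 0, "y": 0, "z": 0, "rx": 0, "ry": 0, "rz": 0}
    - {"jaw": 0, "x": 0, "y": 0, "z": 0, "rx": 0, "ry": 0, "rz": 0}

```text
time_s: 2.6
eef_pos: [0.5121, 0.3251, 0.0801]
ee_rot: [0.539, 3.095, 0.001]
ft_force: [-2.4, -1.4, 12.1]
gripper_width: 0.006
finger_force: 6.2
```

The button bottomed: force rose to 12 N with no further travel. I'll raise it so it springs back, then travel to above the knob.

>>> drive_tool:
  increments:
    - {"jaw": 0, "x": 0, "y": 0, "z": -30, "rx": 0, "ry": 0, "rz": 0}
    - {"jaw": 0, "x": 0, "y": 0, "z": -40, "rx": 0, "ry": 0, "rz": 0}
    - {"jaw": 0, "x": 0, "y": 0, "z": -40, "rx": 0, "ry": 0, "rz": 0}
    - {"jaw": 30, "x": -13, "y": -38, "z": 0, "rx": 0, "ry": 0, "rz": 0}
    - {"jaw": 60, "x": -13, "y": -38, "z": 0, "rx": 0, "ry": 0, "rz": 0}
    - {"jaw": 60, "x": -13, "y": -38, "z": 0, "rx": 0, "ry": 0, "rz": 0}
    - {"jaw": 60, "x": -13, "y": -38, "z": 0, "rx": 0, "ry": 0, "rz": 0}
    - {"jaw": 60, "x": -13, "y": -38, "z": 0, "rx": 0, "ry": 0, "rz": 0}

```text
time_s: 3.4
eef_pos: [0.5086, 0.1227, 0.1878]
ee_rot: [-0.538, -3.095, 0.0]
ft_force: [0.2, -0.2, -0.1]
gripper_width: 0.39
finger_force: 0.0
```

>>> drive_tool:
  increments:
    - {"jaw": 60, "x": -13, "y": -38, "z": 0, "rx": 0, "ry": 0, "rz": 0}
    - {"jaw": 60, "x": -13, "y": -38, "z": 0, "rx": 0, "ry": 0, "rz": 0}
    - {"jaw": 60, "x": -13, "y": -38, "z": 0, "rx": 0, "ry": 0, "rz": 0}
    - {"jaw": 60, "x": -11, "y": -30, "z": 0, "rx": 0, "ry": 0, "rz": 0}
    - {"jaw": 60, "x": 0, "y": 0, "z": 20, "rx": 0, "ry": 0, "rz": -0.06}
    - {"jaw": 60, "x": 0, "y": 0, "z": 20, "rx": 0, "ry": 0, "rz": 0}
    - {"jaw": 60, "x": 0, "y": 0, "z": 0, "rx": 0, "ry": 0, "rz": 0}
    - {"jaw": 60, "x": 0, "y": 0, "z": 0, "rx": 0, "ry": 0, "rz": 0}

```text
time_s: 4.2
eef_pos: [0.5072, -0.028, 0.1479]
ee_rot: [-0.445, -3.109, 0.0]
ft_force: [0.1, -0.5, 0.5]
gripper_width: 0.602
finger_force: 0.0
```

Run:
```python
from h import *
to([.5075,-.0285,.084])
im,i=snap('wrist','w3')
h=cv2.cvtColor(im,cv2.COLOR_RGB2HSV).astype(int)
m=((h[...,0]>5)&(h[...,0]<18)&(h[...,1]>190)&(h[...,2]>120)).astype(np.uint8)
n,l,s,c=cv2.connectedComponentsWithStats(m)
for k in range(1,n):
    if s[k,4]>60: print(c[k],s[k],ray(i,c[k],.092).round(4))
```

```text
4.2 pos [ 0.5072 -0.028   0.1479] f [ 0.1 -0.5  0.5] w 0.602 0.0 tool mm [-0.5 -0.4 63.9] 
 [[-0.96   0.281 -0.001]
 [ 0.281  0.96   0.   ]
 [ 0.001 -0.    -1.   ]]
[280.98024948 230.2972973 ] [264 211  35  42 962] [ 0.5034 -0.0266  0.092 ]
[253.3875969 353.5503876] [242 349  19  15 129] [ 0.5959 -0.0761  0.092 ]
```

View pics/w3.png

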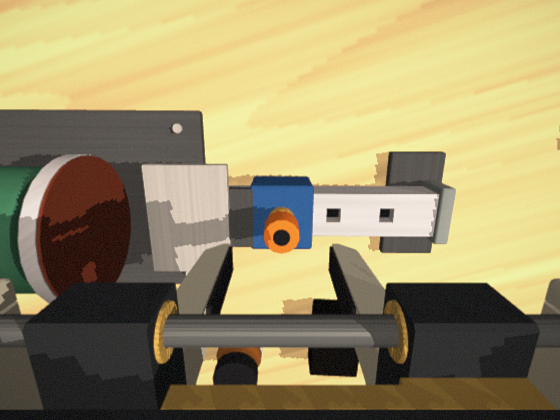

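The wrist view shows the knob top at (282,237), midway between the fingers (230 and 335), with the rail level in the image, so the closing line lies along the rail. I'll go down and close.

>>> drive_tool:
  increments:
    - {"jaw": 60, "x": 0, "y": 0, "z": 25, "rx": 0, "ry": 0, "rz": 0}
    - {"jaw": 60, "x": 0, "y": 0, "z": 25, "rx": 0, "ry": 0, "rz": 0}
    - {"jaw": 60, "x": 0, "y": 0, "z": 13.5, "rx": 0, "ry": 0, "rz": 0}
    - {"jaw": 60, "x": 0, "y": 0, "z": 0, "rx": 0, "ry": 0, "rz": 0}

```text
time_s: 4.65
eef_pos: [0.5069, -0.0277, 0.0838]
ee_rot: [-0.444, -3.108, 0.0]
ft_force: [-1.2, 0.3, 1.1]
gripper_width: 0.596
finger_force: 0.0
```

Run:
```python
from h import *
to([.5075,-.0285,.084])
snap('wrist','w4')
```

```text
4.65 pos [ 0.5069 -0.0277  0.0838] f [-1.2  0.3  1.1] w 0.596 0.0 tool mm [-0.8 -0.6 -0.2] 
 [[-0.96   0.28  -0.002]
 [ 0.28   0.96   0.   ]
 [ 0.002 -0.001 -1.   ]]
```

View pics/w4.png

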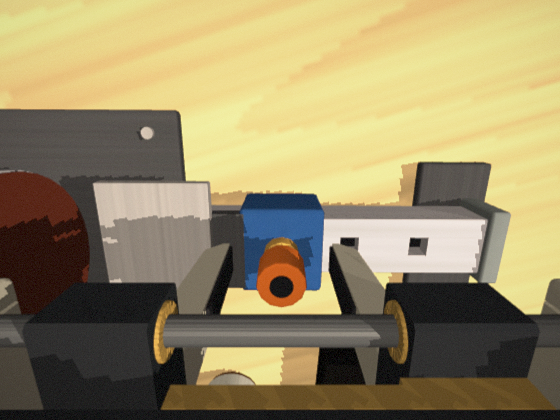

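The knob top is at (282,288), between the fingers (left ~225, right ~345). I'll check its x by ray, then close.

Run:
```python
from h import *
print(ray(camera_info('wrist'),(282,287),.092))
```

```text
[ 0.50991946 -0.02783702  0.092     ]
```

>>> drive_tool:
  increments:
    - {"jaw": 20, "x": -0.5, "y": 0, "z": 0, "rx": 0, "ry": 0, "rz": 0}
    - {"jaw": 15, "x": 0, "y": 0, "z": 0, "rx": 0, "ry": 0, "rz": 0}
    - {"jaw": 10, "x": 0, "y": 0, "z": 0, "rx": 0, "ry": 0, "rz": 0}
    - {"jaw": 10, "x": 0, "y": 0, "z": 0, "rx": 0, "ry": 0, "rz": 0}
    - {"jaw": 10, "x": 0, "y": 0, "z": 0, "rx": 0, "ry": 0, "rz": 0}

```text
time_s: 5.2
eef_pos: [0.5081, -0.0282, 0.085]
ee_rot: [0.445, 3.109, 0.0]
ft_force: [0.8, 1.0, 3.0]
gripper_width: 0.272
finger_force: 30.0
```

Gripped: 25.3 mm wide at 30 N. Lifting the plunger about 11 mm.

>>> drive_tool:
  increments:
    - {"jaw": 10, "x": 0, "y": 0, "z": -3, "rx": 0, "ry": 0, "rz": 0}
    - {"jaw": 10, "x": 0, "y": 0, "z": -4, "rx": 0, "ry": 0, "rz": 0}
    - {"jaw": 10, "x": 0, "y": 0, "z": -4, "rx": 0, "ry": 0, "rz": 0}
    - {"jaw": 10, "x": 0, "y": 0, "z": 0, "rx": 0, "ry": 0, "rz": 0}
    - {"jaw": 10, "x": 0, "y": 0, "z": 0, "rx": 0, "ry": 0, "rz": 0}

```text
time_s: 5.7
eef_pos: [0.508, -0.0282, 0.0953]
ee_rot: [0.446, 3.109, 0.0]
ft_force: [2.1, 0.5, -6.1]
gripper_width: 0.275
finger_force: 30.0
```

>>> drive_tool:
  increments:
    - {"jaw": 10, "x": 0, "y": 5, "z": 0, "rx": 0, "ry": 0, "rz": 0}
    - {"jaw": 10, "x": 0, "y": 8, "z": 0, "rx": 0, "ry": 0, "rz": 0}
    - {"jaw": 10, "x": 0, "y": 8, "z": 0, "rx": 0, "ry": 0, "rz": 0}
    - {"jaw": 10, "x": 0, "y": 8, "z": 0, "rx": 0, "ry": 0, "rz": 0}
    - {"jaw": 10, "x": 0, "y": 6, "z": 0, "rx": 0, "ry": 0, "rz": 0}
    - {"jaw": 10, "x": 0, "y": 0, "z": 0, "rx": 0, "ry": 0, "rz": 0}

```text
time_s: 6.3
eef_pos: [0.5186, 0.0074, 0.0956]
ee_rot: [0.442, 3.109, 0.003]
ft_force: [2.8, 1.3, -7.1]
gripper_width: 0.274
finger_force: 30.0
```

>>> drive_tool:
  increments:
    - {"jaw": 10, "x": 0, "y": 5, "z": 0, "rx": 0, "ry": 0, "rz": 0}
    - {"jaw": 10, "x": 0, "y": 4, "z": 0, "rx": 0, "ry": 0, "rz": 0}
    - {"jaw": 10, "x": 0, "y": 0, "z": 0, "rx": 0, "ry": 0, "rz": 0}
    - {"jaw": 10, "x": 0, "y": 0, "z": 0, "rx": 0, "ry": 0, "rz": 0}

```text
time_s: 6.7
eef_pos: [0.5207, 0.0146, 0.0956]
ee_rot: [0.445, 3.109, 0.001]
ft_force: [4.5, -1.5, -7.4]
gripper_width: 0.276
finger_force: 30.0
```

Run:
```python
from h import *
P=[]
for _ in range(4):
    read_camera('top');P.append(read_state()['eef_pos'])
P=np.array(P);print(P.round(4));d=(P.mean(0)-[.5080,-.0282,0])[:2]@[.281,.96];print('slid',d)
to([.5206,.015,.085])
```

```text
[[0.5207 0.0146 0.0956]
 [0.5207 0.0146 0.0956]
 [0.5207 0.0146 0.0956]
 [0.5207 0.0146 0.0956]]
slid 0.04465064025556976
6.9 pos [0.5207 0.0146 0.0956] f [ 4.8  0.2 -7.3] w 0.273 29.998599886894226 tool mm [ 0.2  0.4 10.6] 
 [[-0.96   0.281  0.001]
 [ 0.281  0.96   0.001]
 [-0.001  0.001 -1.   ]]
```

Slid 44.7 mm. Lowering into the hole.

>>> drive_tool:
  increments:
    - {"jaw": 10, "x": -0.5, "y": 0, "z": 3, "rx": 0, "ry": 0, "rz": 0}
    - {"jaw": 10, "x": 0, "y": 0, "z": 3, "rx": 0, "ry": 0, "rz": 0}
    - {"jaw": 10, "x": 0, "y": 0, "z": 3, "rx": 0, "ry": 0, "rz": 0}
    - {"jaw": 10, "x": 0, "y": 0, "z": 2, "rx": 0, "ry": 0, "rz": 0}
    - {"jaw": 10, "x": 0, "y": 0, "z": 0, "rx": 0, "ry": 0, "rz": 0}
    - {"jaw": 10, "x": 0, "y": 0, "z": 0, "rx": 0, "ry": 0, "rz": 0}

```text
time_s: 7.5
eef_pos: [0.5207, 0.0142, 0.085]
ee_rot: [0.445, 3.11, 0.001]
ft_force: [1.8, 1.6, 1.4]
gripper_width: 0.273
finger_force: 30.0
```

It is back at the grip height of 0.085. A little extra push will confirm the pin is on its stop.

>>> drive_tool:
  increments:
    - {"jaw": 10, "x": 0, "y": 0, "z": 1, "rx": 0, "ry": 0, "rz": 0}
    - {"jaw": 10, "x": 0, "y": 0, "z": 0.5, "rx": 0, "ry": 0, "rz": 0}
    - {"jaw": 10, "x": 0, "y": 0, "z": 0, "rx": 0, "ry": 0, "rz": 0}
    - {"jaw": 10, "x": 0, "y": 0, "z": 0, "rx": 0, "ry": 0, "rz": 0}
    - {"jaw": 10, "x": 0, "y": 0, "z": 0, "rx": 0, "ry": 0, "rz": 0}

```text
time_s: 8.0
eef_pos: [0.5208, 0.0142, 0.0848]
ee_rot: [0.445, 3.109, 0.001]
ft_force: [-0.3, 0.8, 11.1]
gripper_width: 0.271
finger_force: 30.0
```

Run:
```python
from h import *
to([.5206,.015,.085])
a,_=snap('wrist','w5');b,_=snap('top','t5')
c=np.hstack([cv2.resize(a,(400,300)),cv2.resize(b[130:280,240:440],(400,300),interpolation=cv2.INTER_CUBIC)])
cv2.imwrite('pics/c5.png',c[:,:,::-1])
```

```text
8.0 pos [0.5208 0.0142 0.0848] f [-0.3  0.8 11.1] w 0.271 30.002349615097046 tool mm [ 0.4  0.7 -0.2] 
 [[-0.96   0.281  0.001]
 [ 0.281  0.96   0.001]
 [-0.001  0.001 -1.   ]]
```

View pics/c5.png

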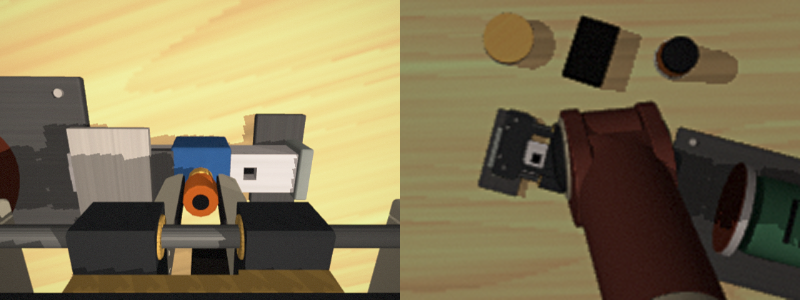

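The left view shows the knob (200,200) between the fingers, with only the y 90 hole left beyond the carriage at (250,173). The top view shows the tin, charcoal and jar in place. The knob stops hard at its original grip height (0.0848, 11 N), so the pin is home.

```bash
python3 -c "
from bench import *
print(finish_job())"
```

```text
the job is handed in; nothing more can be done
None
```

I pressed the stop button fully down and let it spring back, moved the rest to the next hole with the pin home and the gripper still holding the knob, and handed the job in at about 8 s; no verdict was returned.

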